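# Clamp a printed gear in a ratchet clamp for deburring

### The arm

A 7-joint arm with a two-finger parallel gripper is mounted at the origin on a cart in front of the work surface, level with it; the furniture and walls round the work are solid. World frame = base frame: x ahead of the robot, y to its left, z up, the work surface at z = 0. Lengths are in m, angles in rad, forces in N, time in s.
With the tool pointing down it reaches from about 0.425 to 0.875 m from the base axis. Payload 4.7 kg.
Tool frame: the origin (TCP) lies at the very end of the fingers, on their centre line; the grasp point (between the pads) lies 19 mm behind it (arm.grip_depth is the distance from the TCP to the grasp point, in m); z points along the fingers, y is the direction in which the jaws open and shut (so a half turn about z gives the same grasp; the last joint's range is limited). The gripper opens to 85 mm and grips with 20 to 120 N. Pads are 22 mm wide; open, the fingers measure 114 mm over their backs; the gripper's body (76 mm by 85 mm) begins 54 mm behind the grasp point. The pads swing forward as they close: fully open they stand 13 mm farther back than shut.
Start: joints at [1.354, 0.321, -0.07, 1.45, 0.023, 1.371, -0.057], TCP at [0.149, -0.633, 0.231] pointing down, gripper open.
Joint ranges: [-2.86, 2.86], [-0.3, 2.09], [-1.38, 1.24], [0.06, 2.45], [-1.56, 4.7], [0.09, 2.05], [-2.69, 2.69]. Speed limits (rad/s): [2.57, 2.57, 3.14, 3.14, 3.14, 3.14, 3.14].

### API

Orientations are given as a unit quaternion [w, x, y, z].
In Python, from rig import arm gives the robot as it stands.
- The arm moves only by the tool apply_moves, never from a script. Its argument "motion" is a list of rows, each a list of 7 numbers: the shift along the tool's x, y, z in m, then the turn, a rotation vector about the tool's x, y, z in rad, then the opening in per cent of the stroke, from 0 (shut) to 100 (fully open). In form: [[x, y, z, wx, wy, wz, gripper], ...]. A call has 1 to 20 rows; each row shifts and turns the pose as measured when the row begins, along the tool's axes as they then stand; what a row does not reach is not made up. A row lasts 1/10 s, in which the tool goes at most 50 mm and 8.59 degrees, less where a joint would pass 70% of its speed; a pose out of reach is approached as far as the arm can. A call is refused whole if a number of a shift passes 0.05 or a number of a turn 0.15, either way. A call with a gripper value outside its range is refused whole. The fingers move at their own pace and stop on an object; the grip force is fixed at half the most. Time passes only in rows, so rows that do not move let the fingers close. It gives the time, the measured TCP pose, the force and the opening at its end, in the units of the state.
- arm.state(): the state, without advancing time (a new reading comes with each control period).
- arm.snapshot(name): name is "scene" or "top" or "wrist"; returns (picture, depth): 480x640x3 uint8, red, green, blue; 480x640 float32, m along the optical axis (not along the pixel's ray), 0 where there is no reading.
- arm.get_calibration(name): a dict with "camera_matrix" (3x3 intrinsics, pixels), "world_from_camera" (4x4, takes a point from camera to world coordinates). Camera axes: x right, y down, z forward; pixel columns grow to the right and rows downward; lengths in m; the calibration is good to about 2 mm. The wrist camera is an equidistant fisheye: a pixel r from the principal point sees the ray r / f radians off the axis. A picture is of the moment at which its call begins: read the wrist's pose just before it. get_calibration takes no time and is no camera call; for the wrist camera it gives the pose at the moment of the call.
- arm.job_done(): hands the job in, once; it reports no verdict.
Trained networks look in the newest picture that a camera, given by its name, has taken for a name from the list of things; names that differ only in an ending like _2 or _b are one class to them, and where a whole thing is asked for, a point or a joint stands for the part that bears it (a point fixed in the world has none). Each returns a list of dicts, best first, with "confidence" (0 to 1); they miss things now and then, are a little off and sometimes report something else, mostly with a low value. They report only what shows in the picture. A call takes as long as a camera call. They do not tell look-alikes from the thing itself.
- arm.masks_of(camera, thing): "pixels" (480x640 bool, what is visible of it) and "point" ([column, row] in pixels, amid what is visible of it).
- arm.spot_point(camera, thing): "point" ([column, row] in pixels: a listed point, or the origin of a listed thing).
The state is a dict: "time_s": time; "joint_positions": joint angles; "joint_velocities": joint speeds; "joint_efforts": joint torques, N m; "tcp_pos": TCP position; "orientation": TCP orientation; "force": force on the tool from outside, world axes, zero at the start; "torque": the same for the moment, N m; "grip_width": opening from 0.0 (shut) to 1.0 (fully open).
Only numpy, scipy, OpenCV 4.12 (cv2) and the standard library are available. Lean on these libraries where they do the work, as an engineer would, in place of code of your own. Each camera call takes 0.05 s, during which the arm holds its last target. There are 200 camera calls.

### The job

Get the larger, teal printed gear ready for deburring: lay it flat on the grey bed of the ratchet clamp, midway between its white nose pad and the V stop, and let go. Then push the red end plate straight in, so that the toothed bar clicks forward past its sprung pawl and the nose pad drives the gear into the V; push on, by feel, until it takes about 14 N, then back away so that the pawl alone keeps the gear clamped. Never squeeze the plastic gear with more than 16 N, and leave the other things on the desk where they lie.

Things in the scene. Friction and masses are not known exactly. Their poses are not given: they have to be found in the camera images.
- gear_teal: teal printed gear, 47 mm across the teeth; toothed disc 10 mm thick with a hub of 18 mm diameter on top, 16 mm high in all, about 50 g. It lies flat, hub up. Origin: centre of its underside, z up.
- clamp: ratchet clamp, screwed to the desk. x points the way the bar is pushed (from the red end plate to the V stop), y across, z up; origin on the desk surface. Grey bed plate from x = -62 to +128 mm, 90 mm wide, top 12 mm above the desk. Blue guide at x = -56 to -14 mm, 58 mm wide at its foot, 41 mm high; the red release tab of its sprung pawl reaches 50 mm.
- bed_mark (a point): engraved cross on top of the bed, at x = 40 mm, y = 0 in the clamp's frame, 12 mm above the desk. A gear centred here has at least 5 mm of room to the nose pad and to the V stop, and the bed is free for fingers on both sides, along the clamp's y. Axes parallel to the clamp's.
- v_slots (a point): middle of the bolt slots (x = 100 mm in the clamp's frame) of the aluminium V stop, 49 mm wide, 14 mm high, which opens towards the guide. It is bolted where the last user left it and not measured: the centre of a seated gear lies anywhere from x = 45 to 75 mm in the clamp's frame, at y = 0, so the point where the clamp closes must be felt.
- ratchet_bar: ratchet bar, loose but captive in the guide (1 mm of play), axes parallel to the clamp's; 20 mm wide, 10 mm high; origin on its underside, 12 mm above the desk, at the start about x = -60 mm in the clamp's frame. It goes only forward (+x): first click after 7 to 11 mm, then one each 3 mm, up to 54 mm; a click takes 2 to 4 N. Let go, it falls back to the last tooth passed, up to 3 mm.
- nose (a point): centre of the face of the white nose pad (30 mm wide, 11 mm high) at the front of the bar, 69.5 mm ahead of the bar's origin. The pad is sprung: it starts to yield at 3 N, then 0.9 N per mm, and is solid after 5 mm (7.5 N). After a push of 14 N it stays clamped with 3 to 11 N. The point does not move as the pad yields.
- push_plate (a point): centre of the rear face of the red end plate, where the bar is pushed: plate 36 mm wide, 26 mm high (4 to 30 mm above the desk), 8 mm thick, square to the bar, its rear face 72 mm behind the bar's origin; this point is 17 mm above the desk. Bare desk behind and below it.
- gear_orange: smaller orange printed gear, 31 mm across, 14 mm high; not to be used. Origin: centre of its underside.
- file_red: needle file with a red handle, 145 mm long, on the desk. Origin: its underside.
- sand_block: orange sanding block, 60 x 90 x 24 mm. Origin: centre of its underside.
- pen_blue: blue and white felt marker, 121 mm long. Origin: its underside.
- tape: roll of black tape, 53 mm across, 19 mm high. Origin: centre of its underside.
Things that resemble listed ones, but are neither listed nor needed, are in the scene too. Leave any green or purple look-alike of the gear_teal alone.

How it is judged:
By the outcome, as a careful person would: the job done as asked, in the order asked, and still so for the second after the job is handed in, with the robot touching nothing.
It also fails if it takes over 51 s, if anything falls off the work surface, if the arm or the gripper's body presses on something with over 40 N, if the wrist force passes 120 N, or if a joint passes its speed limit or range.

## Working session

There is one attempt and no reset: what is moved stays moved. The work goes in short steps, Python scripts to look and compute and a tool call to move; the robot and the scene stay as the last step left them, time stands still between calls to the robot, and variables do not carry over. Pictures are saved under pics/ and viewed, about 8 in all and at most 12, crops included, and the job is handed in when it is done.

Besides the shell and the picture viewer there is one more tool, called after "Emit:" as name(argument=value, ...), one argument or row to a line, values as JSON. apply_moves: Moves the arm, as the interface text tells. Its arguments: {"type":"object","properties":{"motion":{"type":"array","items":{"type":"array","items":{"type":"number"}}}},"required":["motion"]}

```bash
mkdir -p pics; cat > h.py <<'E'
import numpy as np, cv2, json
from rig import arm
def ray(cam,px,cal=None):
    c=cal or arm.get_calibration(cam); K=np.array(c["camera_matrix"]);T=np.array(c["world_from_camera"])
    u=(px[0]-K[0,2])/K[0,0]; v=(px[1]-K[1,2])/K[1,1]
    if cam=="wrist":
        r=np.hypot(u,v); s=np.sin(r)/r if r>1e-9 else 1; d=np.array([u*s,v*s,np.cos(r)])
    else: d=np.array([u,v,1.])
    return T[:3,3],T[:3,:3]@d
def at_z(cam,px,z,cal=None):
    o,d=ray(cam,px,cal); return o+d*(z-o[2])/d[2]
def save(name,img): cv2.imwrite("pics/"+name,cv2.cvtColor(img,cv2.COLOR_RGB2BGR))
E
python3 - <<'E'
from h import *
np.set_printoptions(precision=4,suppress=True)
print(arm.state())
for cam in ["top","scene"]:
    im,d=arm.snapshot(cam); save(cam+"0.png",im); np.save(cam+"_d.npy",d)
    c=arm.get_calibration(cam); print(cam,np.array(c["camera_matrix"]).tolist(),np.array(c["world_from_camera"]))
for t,z in [("gear_teal",0),("clamp",0),("bed_mark",.012),("v_slots",.026),("ratchet_bar",.012),("nose",.0175),("push_plate",.017),("gear_orange",0),("file_red",0)]:
    for r in arm.spot_point("top",t)[:4]: print(t,r["confidence"],np.round(r["point"],1),at_z("top",r["point"],z))
E
```

```text
{'time_s': 0.0, 'joint_positions': array([ 1.3541,  0.3218, -0.0701,  1.4517,  0.0226,  1.3708, -0.0569]), 'joint_velocities': array([-0.0013,  0.0011, -0.0003,  0.0009,  0.0002,  0.0001,  0.0018]), 'joint_efforts': array([ -0.0007, -49.3579,  -0.3825, -31.4331,   0.0128,   0.0115,
        -0.    ]), 'tcp_pos': array([ 0.1485, -0.6322,  0.2302]), 'orientation': array([-0.001 ,  0.9933,  0.1152, -0.0002]), 'force': array([-0.3145,  0.024 ,  0.0351]), 'torque': array([ 0.034 ,  0.0163, -0.0165]), 'grip_width': 1.0009542768335522}
top [[507.68067820397533, 0.0, 309.28679930600526], [0.0, 507.68067820397533, 236.87922347255133], [0.0, 0.0, 1.0]] [[-0.0242 -0.992   0.1235  0.3426]
 [-0.9993  0.0206 -0.0304 -0.0219]
 [ 0.0276 -0.1242 -0.9919  1.0338]
 [ 0.      0.      0.      1.    ]]
scene [[577.7748618679324, 0.0, 319.22977233518293], [0.0, 577.7748618679324, 235.69249609758754], [0.0, 0.0, 1.0]] [[-0.4532 -0.6671  0.5912 -0.3877]
 [-0.8914  0.3352 -0.3051  0.4049]
 [ 0.0053 -0.6653 -0.7466  1.1035]
 [ 0.      0.      0.      1.    ]]
gear_teal 0.84 [355.  187.8] [ 0.5724 -0.1513  0.    ]
gear_teal 0.79 [398.6 218.6] [ 0.5057 -0.2396  0.    ]
gear_teal 0.78 [446.  210.1] [ 0.5217 -0.3397  0.    ]
clamp 0.56 [274.6 211.4] [0.5258 0.0167 0.    ]
bed_mark 0.83 [255.9 204.4] [0.5389 0.0541 0.012 ]
v_slots 0.96 [232.2 189.2] [0.5683 0.1003 0.026 ]
ratchet_bar 0.69 [301.  227.9] [ 0.4886 -0.0368  0.012 ]
nose 0.94 [269.1 210.5] [0.5248 0.0271 0.0175]
nose 0.65 [153.6 171. ] [0.6108 0.2604 0.0175]
push_plate 0.95 [329.4 242.3] [ 0.4574 -0.0934  0.017 ]
push_plate 0.53 [273.5 214.8] [0.5159 0.0184 0.017 ]
gear_orange 0.58 [445.7 245.8] [ 0.447  -0.3347  0.    ]
file_red 0.56 [298.6 289.1] [ 0.3653 -0.0293  0.    ]
```

View pics/top0.png

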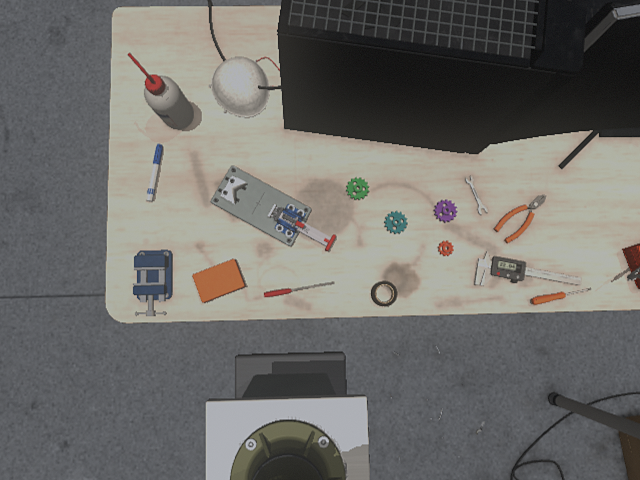

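View pics/scene0.png

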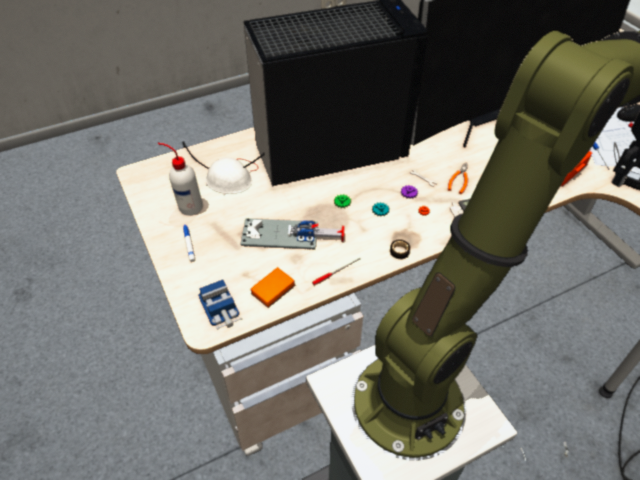

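The top picture shows three gear look-alikes of the same size: green at (357,188), teal at (396,222) and purple at (445,211). A small orange gear lies at (446,248). I choose the teal one at (396,222), at about (0.506, -0.240). The clamp runs from the red plate at (329,242) to the V at (232,189), a yaw of about 60°. Next I move above the gear and check the choice with the wrist camera.

```bash
cat >> h.py <<'E'
from scipy.spatial.transform import Rotation as R
def plan(target,yaw,grip,n,s=None):
    """rows from the measured pose to target, tool down with tool x at yaw (rad)"""
    s=s or arm.state(); q=np.array(s["orientation"]); R0=R.from_quat(q[[1,2,3,0]]); p0=np.array(s["tcp_pos"])
    Rt=R.from_euler("z",yaw)*R.from_euler("x",np.pi); w=(R0.inv()*Rt).as_rotvec()
    rows=[]
    for i in range(n):
        Ri=R0*R.from_rotvec(w*i/n)
        rows.append(list(np.round(Ri.inv().apply((np.array(target)-p0)/n),4))+list(np.round(w/n,3))+[grip])
    print(json.dumps([[float(x) for x in r] for r in rows]))
    return rows
E
python3 - <<'E'
from h import *
plan([.500,-.24,.20],np.radians(60.2),100,14)
E
```

```text
[[0.0308, -0.0216, 0.0022, 0.0, 0.0, -0.059, 100.0], [0.0321, -0.0197, 0.0022, 0.0, 0.0, -0.059, 100.0], [0.0332, -0.0178, 0.0022, 0.0, 0.0, -0.059, 100.0], [0.0341, -0.0158, 0.0022, 0.0, 0.0, -0.059, 100.0], [0.035, -0.0138, 0.0022, 0.0, 0.0, -0.059, 100.0], [0.0358, -0.0117, 0.0022, 0.0, 0.0, -0.059, 100.0], [0.0364, -0.0096, 0.0022, 0.0, 0.0, -0.059, 100.0], [0.0369, -0.0075, 0.0022, 0.0, 0.0, -0.059, 100.0], [0.0373, -0.0053, 0.0022, 0.0, 0.0, -0.059, 100.0], [0.0375, -0.0031, 0.0022, 0.0, 0.0, -0.059, 100.0], [0.0376, -0.0009, 0.0022, 0.0, 0.0, -0.059, 100.0], [0.0376, 0.0013, 0.0022, 0.0, 0.0, -0.059, 100.0], [0.0375, 0.0035, 0.0022, 0.0, 0.0, -0.059, 100.0], [0.0372, 0.0057, 0.0022, 0.0, 0.0, -0.059, 100.0]]
```

Emit:
apply_moves(
  motion=[
    [0.031,-0.022,0.002,0,0,-0.059,100],
    [0.032,-0.02,0.002,0,0,-0.059,100],
    [0.033,-0.018,0.002,0,0,-0.059,100],
    [0.034,-0.016,0.002,0,0,-0.059,100],
    [0.035,-0.014,0.002,0,0,-0.059,100],
    [0.036,-0.012,0.002,0,0,-0.059,100],
    [0.036,-0.01,0.002,0,0,-0.059,100],
    [0.037,-0.0075,0.002,0,0,-0.059,100],
    [0.037,-0.005,0.002,0,0,-0.059,100],
    [0.0375,-0.003,0.002,0,0,-0.059,100],
    [0.0375,-0.001,0.002,0,0,-0.059,100],
    [0.0375,0.001,0.002,0,0,-0.059,100],
    [0.0375,0.0035,0.002,0,0,-0.059,100],
    [0.037,0.006,0.002,0,0,-0.059,100],
    [0,0,0,0,0,0,100],
  ],
)

```text
time_s: 2.05
tcp_pos: [0.5045, -0.2201, 0.2026]
orientation: [0.004, 0.856, 0.517, -0.0]
force: [0.6, 0.3, 0.1]
grip_width: 0.999
```

```bash
python3 - <<'E'
from h import *
np.set_printoptions(precision=4,suppress=True)
s=arm.state(); print(s["time_s"],s["tcp_pos"],s["orientation"],s["joint_positions"],s["force"])
cal=arm.get_calibration("wrist"); im,d=arm.snapshot("wrist"); save("w1.png",im)
print(np.array(cal["camera_matrix"]),np.array(cal["world_from_camera"]))
for r in arm.spot_point("wrist","gear_teal"): print(r["confidence"],np.round(r["point"],1),at_z("wrist",r["point"],0,cal))
for r in arm.masks_of("wrist","gear_teal"):
    m=r["pixels"]; (x,y),rad=cv2.minEnclosingCircle(np.argwhere(m)[:,::-1].astype(np.float32))
    print("mask",r["confidence"],x,y,rad,at_z("wrist",(x,y),.01,cal),np.median(im[m],axis=0))
E
```

```text
2.05 [ 0.5045 -0.2201  0.2026] [ 0.004   0.8561  0.5168 -0.0004] [ 0.8411  0.1553 -0.5277  1.7305  0.0876  1.2721 -0.1914] [0.5677 0.2689 0.069 ]
[[371.6483   0.     316.9528]
 [  0.     371.6483 241.4346]
 [  0.       0.       1.    ]] [[ 0.8847 -0.4433 -0.1438  0.5419]
 [-0.466  -0.8372 -0.2863 -0.1483]
 [ 0.0065  0.3203 -0.9473  0.3453]
 [ 0.      0.      0.      1.    ]]
0.95 [346.7 113.5] [ 0.571  -0.1563  0.    ]
0.93 [377.2 298.8] [ 0.5159 -0.339   0.    ]
0.64 [313.2 220.8] [ 0.4961 -0.2324  0.    ]
mask 0.9 379.5538024902344 298.2457275390625 23.58681297302246 [ 0.5191 -0.334   0.01  ] [ 98.  63. 109.]
mask 0.73 345.3905334472656 113.8240966796875 26.500896453857422 [ 0.569  -0.1558  0.01  ] [ 85. 178.  96.]
mask 0.72 313.2359619140625 221.97816467285156 25.30518913269043 [ 0.4969 -0.231   0.01  ] [ 65. 122. 117.]
```

View pics/w1.png

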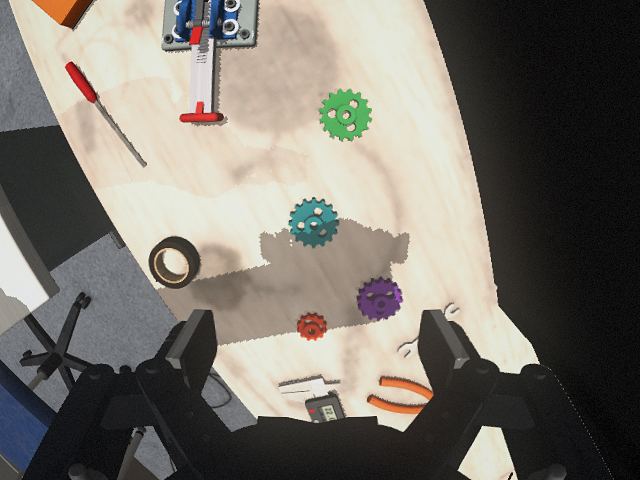

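The wrist view shows teal at (313,222), green at (346,114), purple at (380,298) and orange at (312,326). The teal mask has the right colour and lies at about (0.497, -0.2315). I lower over it and look again from close.

```bash
python3 - <<'E'
from h import *
plan([.497,-.2315,.07],np.radians(60.2),100,5)
E
```

```text
[[-0.0009, -0.0004, 0.0265, 0.001, 0.002, 0.005, 100.0], [-0.0009, -0.0003, 0.0265, 0.001, 0.002, 0.005, 100.0], [-0.001, -0.0003, 0.0265, 0.001, 0.002, 0.005, 100.0], [-0.001, -0.0003, 0.0265, 0.001, 0.002, 0.005, 100.0], [-0.0011, -0.0002, 0.0265, 0.001, 0.002, 0.005, 100.0]]
```

Emit:
apply_moves(
  motion=[
    [-0.001,0,0.0265,0.001,0.002,0.005,100],
    [-0.001,0,0.0265,0.001,0.002,0.005,100],
    [-0.001,0,0.0265,0.001,0.002,0.005,100],
    [-0.001,0,0.0265,0.001,0.002,0.005,100],
    [-0.001,0,0.0265,0.001,0.002,0.005,100],
    [0,0,0,0,0,0,70],
    [0,0,0,0,0,0,70],
  ],
)

```text
time_s: 2.9
tcp_pos: [0.4923, -0.2478, 0.0683]
orientation: [0.004, 0.872, 0.49, -0.001]
force: [0.5, 0.1, 0.5]
grip_width: 0.702
```

```bash
cat > look.py <<'E'
from h import *
import sys
np.set_printoptions(precision=4,suppress=True)
s=arm.state(); print(s["time_s"],s["tcp_pos"],s["orientation"],s["force"],s["grip_width"])
cal=arm.get_calibration("wrist"); im,d=arm.snapshot("wrist"); save(sys.argv[1],im)
hsv=cv2.cvtColor(im,cv2.COLOR_RGB2HSV); m=cv2.inRange(hsv,(82,70,40),(100,255,255))
n,l,st,ce=cv2.connectedComponentsWithStats(m); 
z=float(sys.argv[2])
for i in np.argsort(-st[1:,4])[:2]+1:
    P=np.argwhere(l==i)[:,::-1]; W=np.array([at_z("wrist",p,z,cal)[:2] for p in P])
    c,r=cv2.minEnclosingCircle((W*1000).astype(np.float32)); print("teal",st[i,4],P.mean(0),"circle mm",c,r)
for t,z in [("gear_teal",z-.01)]:
    for r in arm.spot_point("wrist",t)[:3]: print(t,r["confidence"],np.round(r["point"],1),at_z("wrist",r["point"],z,cal))
E
python3 look.py w2.png 0.010
```

```text
2.9 [ 0.4923 -0.2478  0.0683] [ 0.004   0.8715  0.4904 -0.0012] [0.5047 0.1402 0.5255] 0.7021176801750333
teal 4011 [307.3426 236.3555] circle mm (496.406005859375, -232.2468719482422) 24.081663131713867
teal 2 [271.5 219. ] circle mm (484.938232421875, -212.51248168945312) 0.28387394547462463
gear_teal 0.96 [309.5 233. ] [ 0.4971 -0.2333  0.    ]
gear_teal 0.91 [346.6  58.1] [ 0.5678 -0.1571  0.    ]
```

View pics/w2.png

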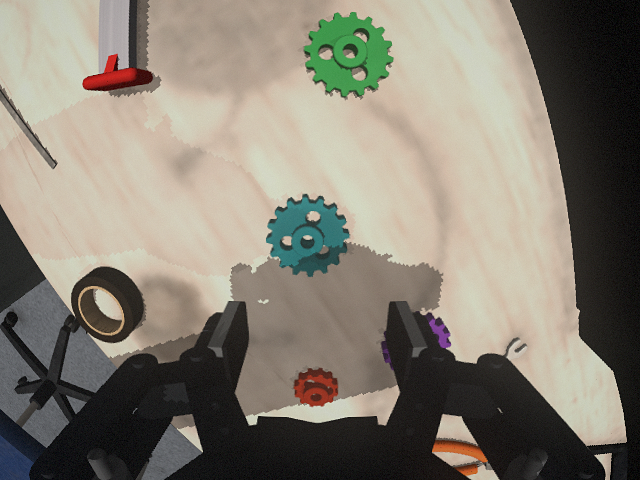

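The close view shows the teal gear at (307,236) with hub and teeth, fitted radius 24 mm, centre (0.4965, -0.2325). The fingers are not yet above it.

```bash
python3 - <<'E'
from h import *
s=arm.state();print(s["tcp_pos"])
plan([.4965,-.2325,.03],np.radians(60.2),70,3)
E
```

```text
[ 0.49262879 -0.2476161   0.06885659]
[[0.0051, -0.0016, 0.0129, 0.002, 0.002, -0.008, 70.0], [0.005, -0.0015, 0.0129, 0.002, 0.002, -0.008, 70.0], [0.005, -0.0015, 0.0129, 0.002, 0.002, -0.008, 70.0]]
```

Emit:
apply_moves(
  motion=[
    [0.005,-0.0015,0.0,0.002,0.002,-0.008,70],
    [0.005,-0.0015,0.01,0.002,0.002,-0.008,70],
    [0.005,-0.0015,0.015,0.002,0.002,-0.008,70],
    [0,0,0,0,0,0,70],
    [0,0,0,0,0,0,70],
  ],
)

```text
time_s: 3.5
tcp_pos: [0.4996, -0.2316, 0.0456]
orientation: [0.003, 0.865, 0.502, 0.002]
force: [-0.9, -0.6, 0.4]
grip_width: 0.701
```

```bash
python3 - <<'E'
from h import *
s=arm.state();print(s["tcp_pos"],s["orientation"],s["force"])
plan([.4965,-.2325,.00],np.radians(60.2),70,3)
E
```

```text
[ 0.49962747 -0.23164128  0.04556274] [0.00298069 0.86460403 0.50244163 0.00184343] [-0.94225246 -0.59320501  0.40444413]
[[-0.0008, -0.0009, 0.0152, 0.002, -0.0, 0.001, 70.0], [-0.0008, -0.0008, 0.0152, 0.002, -0.0, 0.001, 70.0], [-0.0008, -0.0008, 0.0152, 0.002, -0.0, 0.001, 70.0]]
```

Emit:
apply_moves(
  motion=[
    [-0.0012,-0.0013,0.01,0.002,0,0.001,70],
    [-0.0012,-0.0013,0.01,0.002,0,0.001,70],
    [0,0,0.01,0,0,0,70],
    [0,0,0.007,0,0,0,70],
    [0,0,0,0,0,0,70],
    [0,0,0,0,0,0,70],
  ],
)

```text
time_s: 4.1
tcp_pos: [0.4951, -0.2326, 0.0042]
orientation: [0.0, 0.865, 0.501, 0.0]
force: [-1.0, -0.1, -0.1]
grip_width: 0.702
```

```bash
python3 - <<'E'
from h import *
s=arm.state();print(s["tcp_pos"],s["orientation"],s["force"])
plan([.4965,-.2325,.00],np.radians(60.2),70,2)
E
```

```text
[ 0.49513657 -0.23261952  0.00416328] [2.13121830e-04 8.65272100e-01 5.01302426e-01 1.58769710e-04] [-1.04253216 -0.07073756 -0.08745527]
[[0.0004, 0.0006, 0.0021, 0.0, -0.0, -0.0, 70.0], [0.0004, 0.0006, 0.0021, 0.0, -0.0, -0.0, 70.0]]
```

Emit:
apply_moves(
  motion=[
    [0.0004,0.0006,0.002,0,0,0,70],
    [0.0004,0.0006,0.0015,0,0,0,70],
    [0,0,0,0,0,0,45],
    [0,0,0,0,0,0,30],
    [0,0,0,0,0,0,20],
    [0,0,0,0,0,0,20],
    [0,0,0,0,0,0,20],
  ],
)

```text
time_s: 4.8
tcp_pos: [0.4979, -0.233, 0.002]
orientation: [0.001, 0.865, 0.501, 0.001]
force: [0.5, -0.1, -0.9]
grip_width: 0.515
```

```bash
python3 - <<'E'
from h import *
plan([.489,-.04,.12],np.radians(60.2),20,7)
E
```

```text
[[0.0233, -0.0148, -0.0169, 0.0, 0.0, -0.0, 20.0], [0.0233, -0.0148, -0.0169, 0.0, 0.0, -0.0, 20.0], [0.0233, -0.0148, -0.0169, 0.0, 0.0, -0.0, 20.0], [0.0233, -0.0148, -0.0169, 0.0, 0.0, -0.0, 20.0], [0.0233, -0.0148, -0.0169, 0.0, 0.0, -0.0, 20.0], [0.0233, -0.0148, -0.0169, 0.0, 0.0, -0.0, 20.0], [0.0233, -0.0148, -0.0169, 0.0, 0.0, -0.0, 20.0]]
```

Emit:
apply_moves(
  motion=[
    [0,0,-0.02,0,0,0,20],
    [0,0,-0.04,0,0,0,20],
    [0,0,-0.04,0,0,0,20],
    [0.023,-0.015,-0.018,0,0,0,20],
    [0.025,-0.016,0,0,0,0,20],
    [0.025,-0.016,0,0,0,0,20],
    [0.025,-0.016,0,0,0,0,20],
    [0.025,-0.016,0,0,0,0,20],
    [0.022,-0.014,0,0,0,0,20],
    [0.01,-0.006,0,0,0,0,20],
    [0,0,0,0,0,0,20],
    [0,0,0,0,0,0,20],
  ],
)

```text
time_s: 6.0
tcp_pos: [0.4881, -0.045, 0.1236]
orientation: [0.002, 0.866, 0.5, 0.001]
force: [0.4, 0.5, -0.7]
grip_width: 0.519
```

```bash
cat > clamp.py <<'E'
from h import *
import sys
np.set_printoptions(precision=4,suppress=True)
s=arm.state(); print(s["time_s"],s["tcp_pos"],s["orientation"],s["force"],s["grip_width"])
cal=arm.get_calibration("wrist"); im,d=arm.snapshot("wrist"); save(sys.argv[1],im)
for t,z in [("bed_mark",.012),("v_slots",.026),("nose",.0175),("push_plate",.017),("clamp",0),("ratchet_bar",.012),("gear_teal",s["tcp_pos"][2])]:
    for r in arm.spot_point("wrist",t)[:2]: print(t,r["confidence"],np.round(r["point"],1),at_z("wrist",r["point"],z,cal))
E
python3 clamp.py w3.png
```

```text
6.0 [ 0.4881 -0.045   0.1236] [0.0022 0.8661 0.4998 0.001 ] [ 0.4232  0.4861 -0.6576] 0.518582505116823
bed_mark 0.67 [312.7  80.8] [0.5411 0.0499 0.012 ]
bed_mark 0.62 [272.1 421.9] [ 0.3585 -0.1857  0.012 ]
v_slots 0.51 [316.9 125.2] [0.5282 0.0222 0.026 ]
nose 0.85 [312.4 125.4] [0.5256 0.0235 0.0175]
nose 0.4 [309.  226.3] [ 0.4886 -0.0355  0.0175]
clamp 0.75 [311.5 141. ] [0.5192 0.014  0.    ]
ratchet_bar 0.82 [311.9 226.2] [ 0.4895 -0.0378  0.012 ]
gear_teal 0.74 [316.  306.8] [ 0.4897 -0.0428  0.1236]
gear_teal 0.62 [466.8 293. ] [ 0.5517 -0.0727  0.1236]
```

View pics/w3.png

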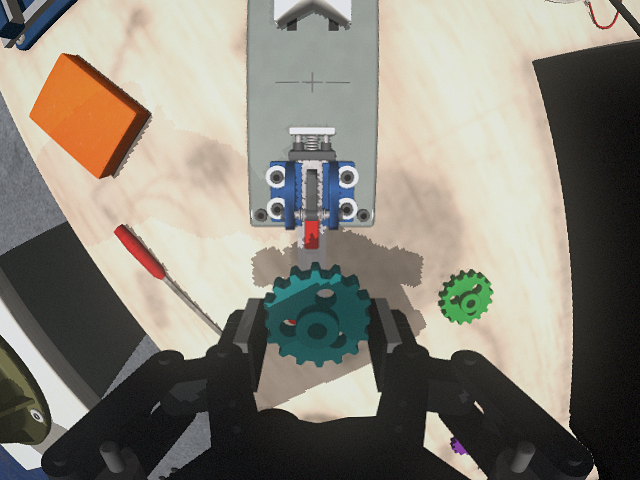

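The wrist view shows the gear held level at (317,320). The clamp axis runs straight up the image, so its yaw is about 60°. The bed cross is at (313,81) and the nose at (312,130). I go above the cross.

```bash
python3 - <<'E'
from h import *
plan([.5400,.0505,.075],np.radians(59.9),20,6)
E
```

```text
[[0.0181, -0.0005, 0.0081, 0.001, -0.0, 0.0, 20.0], [0.0181, -0.0005, 0.0081, 0.001, -0.0, 0.0, 20.0], [0.0181, -0.0005, 0.0081, 0.001, -0.0, 0.0, 20.0], [0.0181, -0.0005, 0.0081, 0.001, -0.0, 0.0, 20.0], [0.0181, -0.0005, 0.0081, 0.001, -0.0, 0.0, 20.0], [0.0181, -0.0005, 0.0081, 0.001, -0.0, 0.0, 20.0]]
```

Emit:
apply_moves(
  motion=[
    [0.02,-0.0005,0,0.001,0,0,20],
    [0.025,-0.0005,0,0.001,0,0,20],
    [0.025,-0.0005,0,0.001,0,0,20],
    [0.02,-0.0005,0.01,0.001,0,0,20],
    [0.0125,-0.0005,0.02,0,0,0,20],
    [0.006,0,0.018,0,0,0,20],
    [0,0,0,0,0,0,20],
    [0,0,0,0,0,0,20],
  ],
)

```text
time_s: 7.2
tcp_pos: [0.5439, 0.0504, 0.0748]
orientation: [0.001, 0.868, 0.497, 0.001]
force: [-0.5, 0.3, -0.4]
grip_width: 0.515
```

```bash
python3 clamp.py w4.png
```

```text
7.2 [0.5439 0.0504 0.0748] [0.0007 0.868  0.4965 0.0008] [-0.5216  0.2998 -0.36  ] 0.5149843644700429
bed_mark 0.79 [311.4 264.2] [0.5405 0.0495 0.012 ]
v_slots 0.2 [310.4 391.6] [ 0.4953 -0.0251  0.026 ]
ratchet_bar 0.83 [310.9 394.9] [ 0.4874 -0.0386  0.012 ]
gear_teal 0.87 [461.4 427.9] [ 0.5756 -0.0636  0.0748]
gear_teal 0.8 [316.  307.4] [0.5453 0.0523 0.0748]
```

View pics/w4.png

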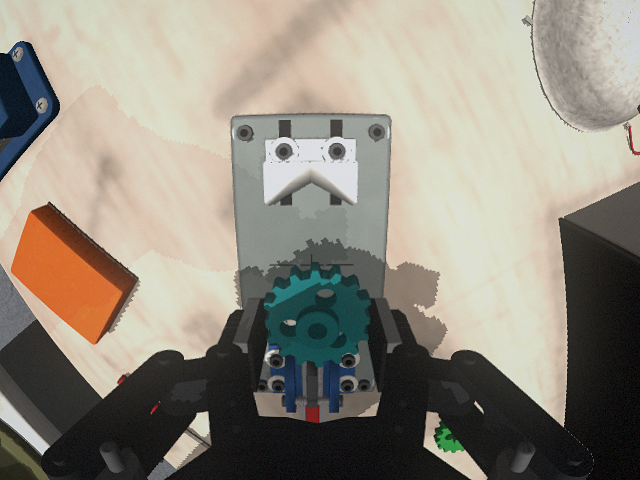

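The view shows the cross at (311,264). The gear at (317,320) is about 5 mm too far forward and 3 mm too far along tool y. The V's front edge is at row 205, which leaves plenty of room.

Emit:
apply_moves(
  motion=[
    [-0.0018,-0.0014,0.015,0,0,-0.003,20],
    [-0.0017,-0.0014,0.015,0,0,-0.003,20],
    [0,0,0.012,0,0,0,20],
    [0,0,0.006,0,0,0,20],
    [0,0,0,0,0,0,20],
    [0,0,0,0,0,0,20],
  ],
)

```text
time_s: 8.2
tcp_pos: [0.5393, 0.0476, 0.023]
orientation: [0.001, 0.867, 0.499, 0.001]
force: [0.2, 0.7, -0.5]
grip_width: 0.516
```

```bash
python3 - <<'E'
from h import *
s=arm.state();print(s["tcp_pos"],s["orientation"],s["force"])
plan([.5397,.0488,.0145],np.radians(60),20,3)
E
```

```text
[0.53927597 0.04763671 0.02296484] [1.36133049e-03 8.66747940e-01 4.98743910e-01 8.16595118e-04] [ 0.23327852  0.65218988 -0.51373089]
[[0.0004, -0.0001, 0.0028, 0.001, -0.0, -0.001, 20.0], [0.0004, -0.0001, 0.0028, 0.001, -0.0, -0.001, 20.0], [0.0004, -0.0001, 0.0028, 0.001, -0.0, -0.001, 20.0]]
```

Emit:
apply_moves(
  motion=[
    [0.0004,0,0.003,0.001,0,-0.001,20],
    [0.0004,0,0.003,0.001,0,-0.001,20],
    [0.0004,0,0.0015,0,0,0,20],
    [0,0,0,0,0,0,20],
    [0,0,0,0,0,0,20],
  ],
)

```text
time_s: 8.7
tcp_pos: [0.5414, 0.0491, 0.0162]
orientation: [0.001, 0.866, 0.5, 0.002]
force: [-0.5, -0.5, 0.7]
grip_width: 0.514
```

Emit:
apply_moves(
  motion=[
    [-0.0005,-0.0007,0.0012,0,0,0,20],
    [0,-0.0003,0.001,0,0,0,20],
    [0,0,0.0005,0,0,0,20],
    [0,0,0,0,0,0,20],
  ],
)

```text
time_s: 9.1
tcp_pos: [0.5405, 0.0492, 0.0139]
orientation: [0.001, 0.866, 0.5, 0.002]
force: [-1.0, -0.4, -0.5]
grip_width: 0.515
```

Emit:
apply_moves(
  motion=[
    [0,0,0.0008,0,0,0,20],
    [0,0,0.0008,0,0,0,20],
    [0,0,0.0005,0,0,0,20],
  ],
)

```text
time_s: 9.4
tcp_pos: [0.5406, 0.0492, 0.0138]
orientation: [0.002, 0.866, 0.5, 0.001]
force: [-1.0, 0.0, 3.4]
grip_width: 0.511
```

Emit:
apply_moves(
  motion=[
    [0,0,0,0,0,0,55],
    [0,0,0,0,0,0,60],
    [0,0,0,0,0,0,70],
    [0,0,0,0,0,0,70],
    [0,0,-0.01,0,0,0,70],
    [0,0,-0.02,0,0,0,70],
    [0,0,-0.04,0,0,0,70],
    [-0.01,0,-0.04,0,0,0,40],
    [-0.02,0,-0.01,0,0,0,0],
    [-0.03,0,0,0,0,0,0],
    [-0.03,0,0,0,0,0,0],
    [0,0,0,0,0,0,0],
  ],
)

```text
time_s: 10.6
tcp_pos: [0.4952, -0.0289, 0.143]
orientation: [0.003, 0.865, 0.502, 0.003]
force: [-0.2, -0.2, 0.1]
grip_width: 0.002
```

```bash
python3 clamp.py w5.png; python3 - <<'E'
import cv2
im=cv2.imread("pics/w5.png"); cv2.imwrite("pics/w5c.png",cv2.resize(im[0:300,170:470],None,fx=2,fy=2))
E
```

```text
10.6 [ 0.4952 -0.0289  0.143 ] [0.0028 0.8648 0.5021 0.0032] [-0.2007 -0.1549  0.1163] 0.002036705759888339
bed_mark 0.79 [315.3 109.8] [0.5401 0.0488 0.012 ]
v_slots 0.75 [315.1  33.7] [0.5667 0.0958 0.026 ]
nose 0.67 [315.3 149.9] [0.5256 0.0234 0.0175]
clamp 0.67 [316.6 162.3] [0.5211 0.0134 0.    ]
ratchet_bar 0.75 [314.5 242.5] [ 0.4893 -0.0387  0.012 ]
ratchet_bar 0.36 [317.  107.1] [0.5422 0.0499 0.012 ]
gear_teal 0.71 [456.  300.9] [ 0.5529 -0.0573  0.143 ]
gear_teal 0.67 [319.8 106.8] [0.5394 0.0451 0.143 ]
```

View pics/w5c.png

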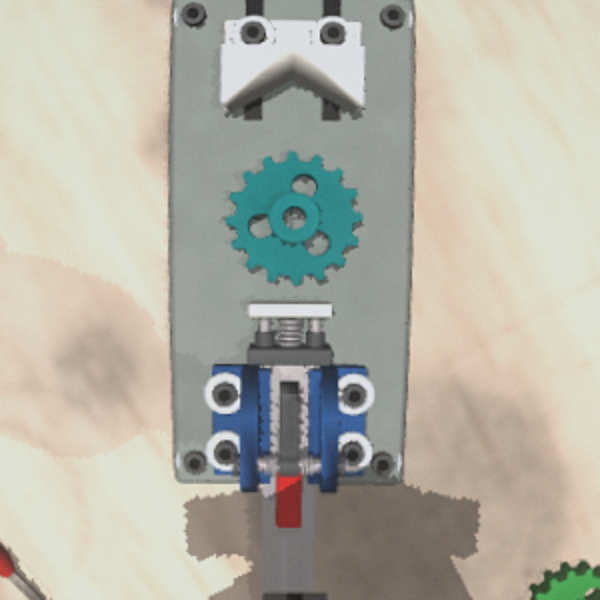

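The gear lies flat, hub up, on the cross. It is clear of the pad and V, and on the axis (crop (294,215), nose (290,310), V (292,100)). I go behind the red plate with the fingers shut.

```bash
python3 - <<'E'
from h import *
s=arm.state();print(s["tcp_pos"])
plan([.438,-.1285,.12],np.radians(60.1),0,4)
E
```

```text
[ 0.49663885 -0.0237059   0.1420237 ]
[[-0.0301, 0.0, 0.0053, 0.001, -0.001, 0.003, 0.0], [-0.03, 0.0001, 0.0054, 0.001, -0.001, 0.003, 0.0], [-0.03, 0.0002, 0.0054, 0.001, -0.001, 0.003, 0.0], [-0.03, 0.0003, 0.0055, 0.001, -0.001, 0.003, 0.0]]
```

Emit:
apply_moves(
  motion=[
    [-0.03,0,0,0.001,-0.001,0.003,0],
    [-0.03,0,0,0.001,-0.001,0.003,0],
    [-0.03,0,0,0.001,-0.001,0.003,0],
    [-0.025,0,0,0.001,-0.001,0.003,0],
    [-0.005,0,0.02,0,0,0,0],
    [0,0,0.03,0,0,0,0],
    [0,0,0,0,0,0,0],
    [0,0,0,0,0,0,0],
  ],
)

```text
time_s: 11.8
tcp_pos: [0.4387, -0.1271, 0.0903]
orientation: [-0.001, 0.864, 0.504, 0.003]
force: [-0.6, 0.3, 0.4]
grip_width: 0.0
```

```bash
python3 clamp.py w6.png; python3 - <<'E'
from h import *
s=arm.state();print(s["tcp_pos"],s["orientation"])
plan([.438,-.1285,.01],np.radians(60.1),0,5)
E
```

```text
11.8 [ 0.4387 -0.1271  0.0903] [-0.001   0.8636  0.5042  0.0026] [-0.6318  0.3032  0.3592] 4.045412257961148e-05
push_plate 0.94 [314.7 205.5] [ 0.4535 -0.0995  0.017 ]
ratchet_bar 0.75 [315.2  84.6] [ 0.4892 -0.037   0.012 ]
gear_teal 0.92 [504.9 392.8] [ 0.5033 -0.229   0.0903]
gear_teal 0.66 [500.  196.8] [ 0.5332 -0.1199  0.0903]
[ 0.43864377 -0.12758446  0.09047007] [-1.52514325e-04  8.63732664e-01  5.03942882e-01  2.72636207e-03]
[[-0.0003, -0.0001, 0.0161, 0.0, -0.001, 0.001, 0.0], [-0.0003, -0.0001, 0.0161, 0.0, -0.001, 0.001, 0.0], [-0.0003, -0.0, 0.0161, 0.0, -0.001, 0.001, 0.0], [-0.0003, -0.0, 0.0161, 0.0, -0.001, 0.001, 0.0], [-0.0002, -0.0, 0.0161, 0.0, -0.001, 0.001, 0.0]]
```

View pics/w6.png

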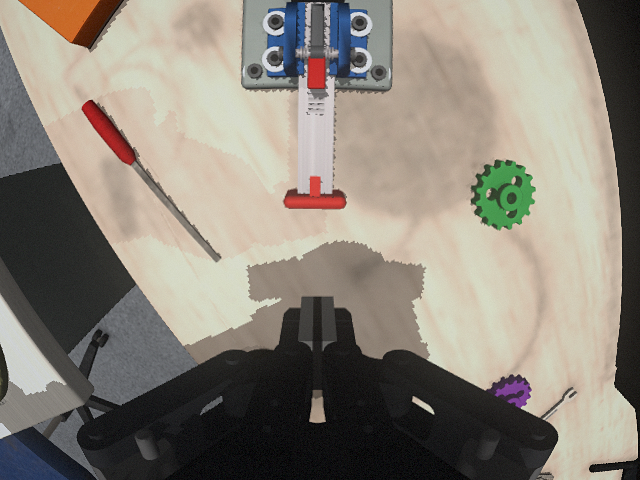

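The view shows the red plate at (315,203), square to the shut fingers at (317,310), with a gap of about 20 mm. I descend.

Emit:
apply_moves(
  motion=[
    [-0.0005,0,0.02,0,-0.001,0.002,0],
    [-0.0005,0,0.025,0,-0.001,0.002,0],
    [0,0,0.02,0,-0.001,0.001,0],
    [0,0,0.01,0,-0.001,0,0],
    [0,0,0.004,0,0,0,0],
    [0,0,0,0,0,0,0],
  ],
)

```text
time_s: 12.8
tcp_pos: [0.4415, -0.1296, 0.0119]
orientation: [0.004, 0.865, 0.502, 0.003]
force: [0.4, 0.6, 0.4]
grip_width: -0.0
```

```bash
cat > st.py <<'E'
from h import *
np.set_printoptions(precision=4,suppress=True)
s=arm.state(); q=np.array(s["orientation"]); Rm=R.from_quat(q[[1,2,3,0]]).as_matrix()
u=np.array([.4985,.8669,0]); v=np.array([.8669,-.4985,0]); d=np.array(s["tcp_pos"])-[.5403,.0492,0]
print(s["time_s"],"clamp x %.1f mm, off %.1f mm, z %.1f"%(d@u*1e3+40,d@v*1e3,d[2]*1e3),"yaw %.2f tilt"%np.degrees(np.arctan2(Rm[1,0],Rm[0,0])),np.degrees(Rm[:2,2]),"F along %.2f across %.2f z %.2f"%(-(s["force"]@u),s["force"]@v,s["force"][2]),s["torque"])
E
python3 st.py
```

```text
12.8 clamp x -164.2 mm, off 3.4 mm, z 11.9 yaw 60.22 tilt [ 0.475  -0.2177] F along -0.75 across 0.08 z 0.37 [ 0.0154  0.0004 -0.0061]
```

Emit:
apply_moves(
  motion=[
    [0.003,-0.0017,0.001,-0.002,-0.003,0,0],
    [0.003,-0.0017,0.001,-0.002,-0.003,0,0],
    [0.003,0,0,-0.001,-0.002,0,0],
    [0.003,0,0,0,0,0,0],
    [0.003,0,0,0,0,0,0],
    [0,0,0,0,0,0,0],
  ],
)

```text
time_s: 13.4
tcp_pos: [0.4491, -0.114, 0.0128]
orientation: [0.011, 0.865, 0.502, 0.002]
force: [0.4, -0.8, 0.5]
grip_width: 0.002
```

```bash
python3 st.py
```

```text
13.4 clamp x -146.9 mm, off 2.2 mm, z 12.8 yaw 60.24 tilt [ 0.8094 -0.9534] F along 0.50 across 0.81 z 0.50 [ 0.0356  0.0021 -0.029 ]
```

Emit:
apply_moves(
  motion=[
    [0.001,-0.001,0.001,0.004,0.0015,0,0],
    [0.001,-0.001,0.001,0.004,0.0015,0,0],
    [0.001,0,0,0.004,0.0015,0,0],
    [0.001,0,0,0.004,0.0015,0,0],
    [0.0015,0,0,0.003,0,0,0],
  ],
)

```text
time_s: 13.9
tcp_pos: [0.4498, -0.1083, 0.0104]
orientation: [0.0, 0.865, 0.501, -0.001]
force: [-0.0, 0.2, -0.8]
grip_width: 0.001
```

```bash
python3 st.py
```

```text
13.9 clamp x -141.7 mm, off 0.1 mm, z 10.4 yaw 60.20 tilt [-0.0562 -0.0543] F along -0.13 across -0.13 z -0.79 [-0.116   0.0077  0.    ]
```

Emit:
apply_moves(
  motion=[
    [0.002,0,0,0,0,0,0],
    [0.002,0,0,0,0,0,0],
    [0.002,0,0,0,0,0,0],
    [0.002,0,0,0,0,0,0],
  ],
)

```text
time_s: 14.3
tcp_pos: [0.4534, -0.1026, 0.0104]
orientation: [0.001, 0.865, 0.501, -0.002]
force: [-1.6, -3.7, 1.0]
grip_width: 0.004
```

```bash
python3 st.py
```

```text
14.3 clamp x -134.9 mm, off 0.3 mm, z 10.4 yaw 60.13 tilt [-0.1553 -0.1561] F along 4.03 across 0.49 z 0.96 [-0.574   0.3172 -0.0163]
```

Emit:
apply_moves(
  motion=[
    [0.002,0,0,0,0,0,0],
    [0.002,0,0,0,0,0,0],
    [0.002,0,0,0,0,0,0],
    [0.002,0,0,0,0,0,0],
  ],
)

```text
time_s: 14.7
tcp_pos: [0.4569, -0.0967, 0.0104]
orientation: [0.001, 0.866, 0.501, -0.003]
force: [-1.8, -2.5, 0.6]
grip_width: 0.001
```

```bash
python3 st.py
```

```text
14.7 clamp x -128.1 mm, off 0.4 mm, z 10.4 yaw 60.07 tilt [-0.2419 -0.2733] F along 3.03 across -0.30 z 0.61 [-0.6005  0.3547  0.0352]
```

Emit:
apply_moves(
  motion=[
    [0.002,0,0,0,0.002,0,0],
    [0.002,-0.0002,0,0,0.002,0,0],
    [0.002,-0.0002,0,0,0.002,0,0],
    [0.002,0,0,0,0.001,0,0],
    [0.002,0,0,0,0.001,0,0],
  ],
)

```text
time_s: 15.2
tcp_pos: [0.4618, -0.0871, 0.0104]
orientation: [-0.001, 0.866, 0.501, 0.001]
force: [-3.4, -2.9, 1.7]
grip_width: -0.002
```

```bash
python3 st.py
```

```text
15.2 clamp x -117.3 mm, off -0.1 mm, z 10.4 yaw 60.07 tilt [-0.0061  0.1494] F along 4.20 across -1.46 z 1.73 [-0.611   0.3758 -0.0267]
```

Emit:
apply_moves(
  motion=[
    [0.0015,0,0,0,0,0,0],
    [0.0015,0,0,0,0,0,0],
    [0.0015,0,0,0,0,0,0],
    [0.0015,0,0,0,0,0,0],
  ],
)

```text
time_s: 15.6
tcp_pos: [0.465, -0.0813, 0.0104]
orientation: [-0.001, 0.866, 0.501, 0.001]
force: [-2.6, -2.3, 2.0]
grip_width: -0.0
```

```bash
python3 st.py
```

```text
15.6 clamp x -110.7 mm, off -0.2 mm, z 10.4 yaw 60.07 tilt [-0.0135  0.1572] F along 3.33 across -1.13 z 1.99 [-0.6289  0.3678 -0.0002]
```

Emit:
apply_moves(
  motion=[
    [0.0012,0,0,0,0,0,0],
    [0.0012,0,0,0,0,0,0],
    [0.0012,0,0,0,0,0,0],
    [0.0012,0,0,0,0,0,0],
  ],
)

```text
time_s: 16.0
tcp_pos: [0.4652, -0.0809, 0.0104]
orientation: [-0.0, 0.866, 0.5, -0.003]
force: [-3.1, -6.1, 3.7]
grip_width: 0.0
```

```bash
python3 st.py
```

```text
16.0 clamp x -110.2 mm, off -0.2 mm, z 10.4 yaw 59.97 tilt [-0.3144 -0.1433] F along 6.79 across 0.36 z 3.67 [-1.0391  0.6814  0.0459]
```

Emit:
apply_moves(
  motion=[
    [0.0015,0,0,0,0.001,0,0],
    [0.0015,0,0,0,0.001,0,0],
  ],
)

```text
time_s: 16.2
tcp_pos: [0.4653, -0.0808, 0.0104]
orientation: [-0.0, 0.867, 0.499, -0.004]
force: [-3.2, -6.2, 3.6]
grip_width: -0.005
```

```bash
python3 st.py
```

```text
16.2 clamp x -110.1 mm, off -0.2 mm, z 10.4 yaw 59.88 tilt [-0.4407 -0.2305] F along 6.94 across 0.28 z 3.58 [-1.1961  0.7712 -0.0046]
```

Emit:
apply_moves(
  motion=[
    [0.002,0,0,0,0.004,0.002,0],
    [0.002,0,0,0,0.004,0.002,0],
  ],
)

```text
time_s: 16.4
tcp_pos: [0.4657, -0.0802, 0.0104]
orientation: [-0.001, 0.868, 0.497, -0.003]
force: [-3.4, -6.0, 3.4]
grip_width: -0.001
```

```bash
python3 st.py; python3 clamp.py w7.png; python3 - <<'E'
import cv2
im=cv2.imread("pics/w7.png"); cv2.imwrite("pics/w7c.png",cv2.resize(im[0:330,130:500],None,fx=1.8,fy=1.8))
E
```

```text
16.4 clamp x -109.4 mm, off -0.2 mm, z 10.4 yaw 59.56 tilt [-0.4105 -0.0424] F along 6.95 across 0.03 z 3.43 [-1.2636  0.8224  0.0077]
16.4 [ 0.4657 -0.0802  0.0104] [-0.0015  0.8679  0.4967 -0.0033] [-3.444  -6.0408  3.4348] -0.0012733013970343458
push_plate 0.98 [315.2 297.9] [ 0.471  -0.0711  0.017 ]
ratchet_bar 0.97 [308.9 117.5] [ 0.5053 -0.0083  0.012 ]
gear_teal 0.88 [550.6 316. ] [ 0.5662 -0.1481  0.0104]
```

View pics/w7c.png

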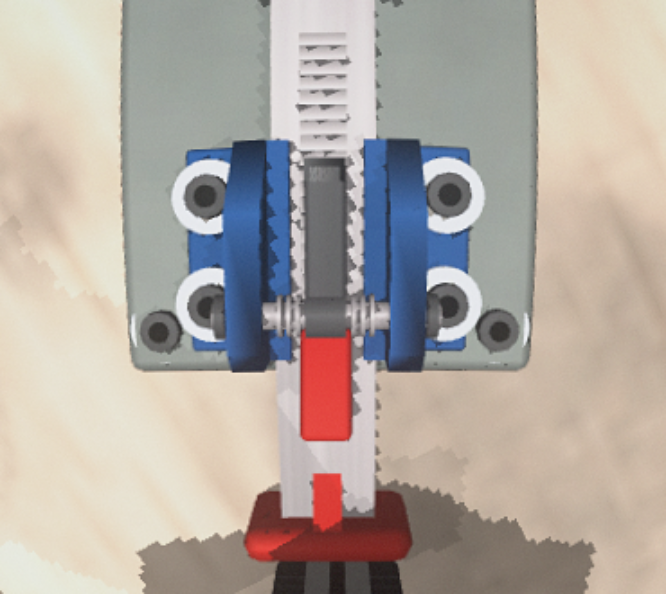

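Emit:
apply_moves(
  motion=[
    [0.0025,0,0,0,0.003,-0.003,0],
    [0.0025,0,0,0,0.003,-0.003,0],
  ],
)

```text
time_s: 17.0
tcp_pos: [0.4663, -0.0794, 0.0103]
orientation: [-0.002, 0.867, 0.498, -0.004]
force: [-4.0, -6.9, 4.2]
grip_width: 0.002
```

```bash
python3 st.py
```

```text
17.0 clamp x -108.4 mm, off -0.0 mm, z 10.3 yaw 59.80 tilt [-0.4693  0.0045] F along 8.00 across -0.01 z 4.23 [-1.4198  0.902   0.0211]
```

Emit:
apply_moves(
  motion=[
    [0.0025,0,0,0.002,0.003,-0.002,0],
    [0.0025,0,0,0.002,0.003,-0.002,0],
  ],
)

```text
time_s: 17.2
tcp_pos: [0.4666, -0.0791, 0.0103]
orientation: [-0.004, 0.866, 0.499, -0.005]
force: [-4.5, -6.7, 4.6]
grip_width: 0.001
```

```bash
python3 st.py
```

```text
17.2 clamp x -108.0 mm, off 0.1 mm, z 10.3 yaw 59.91 tilt [-0.7639  0.1323] F along 8.04 across -0.57 z 4.62 [-1.5303  0.9467  0.0734]
```

Emit:
apply_moves(
  motion=[
    [0.003,0,-0.0006,-0.005,0.003,-0.001,0],
    [0.003,0,-0.0006,-0.005,0.003,-0.001,0],
  ],
)

```text
time_s: 17.4
tcp_pos: [0.4665, -0.0779, 0.0104]
orientation: [-0.001, 0.867, 0.499, -0.004]
force: [-5.0, -7.1, -0.5]
grip_width: 0.003
```

```bash
python3 st.py
```

```text
17.4 clamp x -106.9 mm, off -0.6 mm, z 10.4 yaw 59.87 tilt [-0.4545 -0.1024] F along 8.63 across -0.77 z -0.55 [-1.52    0.881  -0.0395]
```

Emit:
apply_moves(
  motion=[
    [0.003,0.0002,-0.0002,-0.002,0.004,-0.002,0],
    [0.003,0.0002,-0.0002,-0.002,0.004,-0.002,0],
  ],
)

```text
time_s: 17.6
tcp_pos: [0.4666, -0.0777, 0.0103]
orientation: [-0.0, 0.866, 0.5, -0.004]
force: [-5.7, -7.8, 5.3]
grip_width: 0.004
```

```bash
python3 st.py
```

```text
17.6 clamp x -106.7 mm, off -0.6 mm, z 10.3 yaw 59.95 tilt [-0.396  -0.1628] F along 9.61 across -1.02 z 5.27 [-1.7691  1.0863 -0.0174]
```

Emit:
apply_moves(
  motion=[
    [0.0033,0.0002,-0.0006,-0.001,0.003,-0.001,0],
    [0.0033,0.0002,-0.0004,-0.001,0.003,-0.001,0],
  ],
)

```text
time_s: 17.8
tcp_pos: [0.4666, -0.0772, 0.0104]
orientation: [-0.0, 0.867, 0.499, -0.005]
force: [-4.5, -8.6, 3.5]
grip_width: -0.001
```

```bash
python3 st.py
```

```text
17.8 clamp x -106.3 mm, off -0.9 mm, z 10.4 yaw 59.88 tilt [-0.5416 -0.2538] F along 9.64 across 0.39 z 3.53 [-1.8179  1.0287  0.0098]
```

Emit:
apply_moves(
  motion=[
    [0.0036,0.0003,-0.0006,0,0.005,-0.001,0],
    [0.0036,0.0002,-0.0004,0,0.004,-0.001,0],
  ],
)

```text
time_s: 18.0
tcp_pos: [0.4669, -0.0765, 0.0104]
orientation: [-0.002, 0.867, 0.499, -0.006]
force: [-5.8, -9.7, 4.1]
grip_width: 0.002
```

```bash
python3 st.py
```

```text
18.0 clamp x -105.6 mm, off -1.0 mm, z 10.4 yaw 59.81 tilt [-0.717  -0.1574] F along 11.36 across -0.19 z 4.14 [-1.8384  1.0627  0.0536]
```

Emit:
apply_moves(
  motion=[
    [0.0036,0.0003,-0.0005,-0.004,0.005,-0.002,0],
  ],
)

```text
time_s: 18.1
tcp_pos: [0.4671, -0.0764, 0.0104]
orientation: [-0.001, 0.867, 0.499, -0.005]
force: [-5.6, -9.5, 2.5]
grip_width: -0.004
```

```bash
python3 st.py
```

```text
18.1 clamp x -105.4 mm, off -0.9 mm, z 10.4 yaw 59.83 tilt [-0.5979 -0.2077] F along 11.05 across -0.13 z 2.46 [-1.9278  1.075  -0.0305]
```

Emit:
apply_moves(
  motion=[
    [0.004,0.0003,-0.0005,-0.002,0.005,-0.002,0],
    [0.004,0.0002,-0.0004,-0.002,0.004,-0.002,0],
  ],
)

```text
time_s: 18.3
tcp_pos: [0.4671, -0.0762, 0.0104]
orientation: [-0.0, 0.867, 0.499, -0.006]
force: [-5.4, -11.0, 4.4]
grip_width: 0.002
```

```bash
python3 st.py
```

```text
18.3 clamp x -105.2 mm, off -0.9 mm, z 10.4 yaw 59.84 tilt [-0.6461 -0.3136] F along 12.22 across 0.85 z 4.42 [-2.1798  1.2354  0.0012]
```

Emit:
apply_moves(
  motion=[
    [0.0044,0.0003,-0.0006,-0.001,0.005,-0.002,0],
    [0.0044,0.0002,-0.0005,-0.001,0.004,-0.002,0],
  ],
)

```text
time_s: 18.5
tcp_pos: [0.4672, -0.0762, 0.0105]
orientation: [-0.001, 0.867, 0.499, -0.008]
force: [-6.1, -11.1, 3.7]
grip_width: 0.002
```

```bash
python3 st.py
```

```text
18.5 clamp x -105.2 mm, off -0.9 mm, z 10.5 yaw 59.82 tilt [-0.8498 -0.4219] F along 12.69 across 0.22 z 3.74 [-2.2172  1.2632  0.0164]
```

Emit:
apply_moves(
  motion=[
    [0.0046,0.0003,-0.0006,-0.001,0.007,-0.002,0],
    [0.0048,0.0002,-0.0005,-0.001,0.007,-0.002,0],
  ],
)

```text
time_s: 18.7
tcp_pos: [0.4671, -0.0761, 0.0105]
orientation: [-0.002, 0.867, 0.498, -0.009]
force: [-6.4, -12.4, 4.8]
grip_width: -0.001
```

```bash
python3 st.py
```

```text
18.7 clamp x -105.1 mm, off -1.0 mm, z 10.5 yaw 59.79 tilt [-0.9562 -0.3083] F along 13.92 across 0.64 z 4.76 [-2.4141  1.4463  0.0561]
```

It took 13.9 N with the bar solid, so I back away.

Emit:
apply_moves(
  motion=[
    [-0.004,0,-0.0005,0,0,0,0],
    [-0.006,0,0,0,0,0,0],
    [-0.008,0,0,0,0,0,0],
    [-0.01,0,0,0,0,0,0],
    [-0.01,0,-0.002,0,0.003,0,0],
    [0,0,-0.03,-0.005,0.004,0,0],
    [0,0,-0.04,0,0,0,0],
    [0,0,-0.04,0,0,0,0],
    [0.025,0,-0.03,0,0,0,0],
    [0.035,0,0,0,0,0,0],
    [0.035,0,0,0,0,0,0],
    [0.02,0,0,0,0,0,0],
    [0,0,0,0,0,0,0],
    [0,0,0,0,0,0,0],
  ],
)

```text
time_s: 20.1
tcp_pos: [0.5077, -0.0077, 0.1598]
orientation: [-0.003, 0.867, 0.498, 0.001]
force: [-0.7, -0.1, 0.7]
grip_width: 0.001
```

```bash
python3 st.py; python3 clamp.py w8.png; python3 - <<'E'
import cv2
im=cv2.imread("pics/w8.png"); cv2.imwrite("pics/w8c.png",cv2.resize(im[0:330,130:500],None,fx=1.8,fy=1.8))
E
```

```text
20.1 clamp x -25.6 mm, off 0.1 mm, z 159.8 yaw 59.71 tilt [-0.0306  0.3591] F along 0.41 across -0.53 z 0.74 [-0.0408  0.0062 -0.0271]
20.1 [ 0.5077 -0.0077  0.1598] [-0.0029  0.8673  0.4978  0.0013] [-0.6689 -0.0905  0.7408] 0.0008187940617723443
bed_mark 0.9 [317.9 141.7] [0.5415 0.0485 0.012 ]
v_slots 0.65 [314.9  68.2] [0.5678 0.0979 0.026 ]
nose 0.85 [315.5 137.4] [0.5418 0.0526 0.0175]
push_plate 0.89 [315.2 301.3] [ 0.4719 -0.0661  0.017 ]
clamp 0.67 [314.6 190.8] [0.5184 0.0143 0.    ]
ratchet_bar 0.59 [312.6 221.7] [ 0.5053 -0.005   0.012 ]
gear_teal 0.88 [317.8 109.1] [0.5516 0.0655 0.1598]
gear_teal 0.82 [450.3 317.8] [ 0.5593 -0.0431  0.1598]
```

View pics/w8c.png

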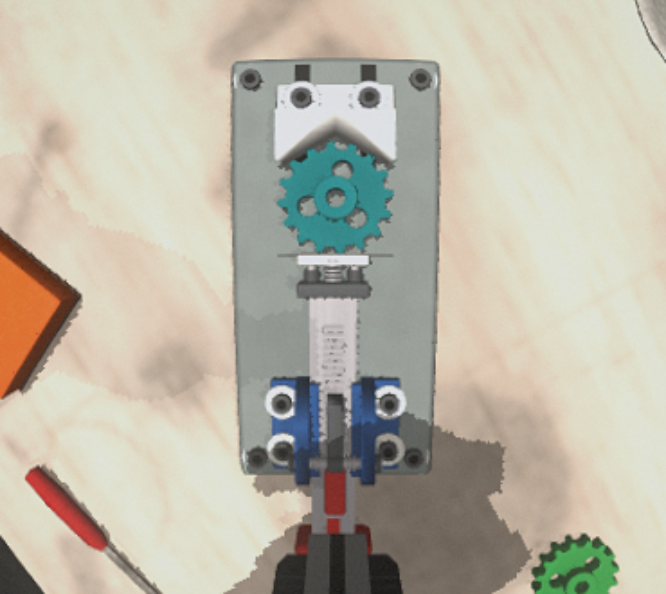

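The view shows the gear at (337,197) flat in the V. The pad is against it at (333,260), its gap visibly shortened, and the robot is clear. I hand the job in.

```bash
python3 -c "
from rig import arm
print(arm.job_done())"
```

```text
the job is handed in; nothing more can be done
None
```

The teal gear is clamped in the V and held by the pawl alone. I handed the job in at about 20 s of the 51 s allowed; no verdict was reported.

- **Placing:** I laid the gear flat on the bed cross, hub up, and let go. The wrist picture showed it on the clamp's axis and clear of both the nose pad and the V stop.
- **Pushing:** I pushed the red end plate in about 30 mm. The gear met the V at about 7 N. I kept going until the bar stood still, and the last reading was 13.9 N. I read the force only at the end of each short move, and none of those readings passed 14 N.
- **Last checks:** After backing off, the picture showed the gear seated flat in the V. The pad was still compressed by about 3–4 mm, judged by eye. The gripper was in the air, with no contact force.
- **Not checked or imperfect:**
  - I did not measure the clamping force that remains.
  - While pushing, the fingers tilted up to about 1° and pressed on the plate with up to about 5 N vertically. The force on the gear was therefore probably somewhat below 13.9 N.
  - The top camera's clamp positions differed from the wrist camera's by 3–7 mm, so I used the wrist camera.
- **Other objects:** I touched nothing else on the desk. I did not make a separate check of the other things' positions at the end.

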